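# Bring down the lever of the loaded vial press

### The arm

A 6-joint arm with a two-finger parallel gripper is mounted at the origin on a cart in front of the work surface, level with it; the furniture and walls round the work are solid. World frame = base frame: x ahead of the robot, y to its left, z up, the work surface at z = 0. Lengths are in m, angles in degrees, forces in N, time in s.
With the tool pointing down it reaches from about 0.375 to 0.9 m from the base axis. Payload 3.1 kg.
Tool frame: the origin (TCP) lies on the centre line of the jaws, within the pads' length; the fingertips stand 17 mm ahead of it and the grasp point (between the pads) lies 2 mm behind it; y points along the fingers, x is the direction in which the jaws open and shut, and the axes are right-handed (so a half turn about y gives the same grasp; the last joint's range is limited). The gripper opens to 87 mm and grips with 3 to 60 N. Pads are 19 mm wide; open, the fingers measure 117 mm over their backs; the gripper's body (75 mm by 190 mm) begins 51 mm behind the grasp point.
Start: joints at [-84.655, 30.224, 82.088, -0, 67.689, -10.227], TCP at [0.168, -0.602, 0.24] pointing down, gripper open.
Joint ranges: [-176.69, 176.69], [-43.24, 126.21], [12.49, 139.97], [-82, 262], [0, 151.66], [-163.58, 163.58]. Speed limits (degrees/s): [159.86, 159.86, 180, 180, 180, 180].

### API

Orientations are given as a 3x3 rotation matrix whose columns are the frame's x, y, z axes.
In Python, from rig import read_state, capture, camera_info, hand_in, trace, tip_of gives the robot as it stands.
- The arm moves only by the tool jog_arm, never from a script. Its argument "steps" is a list of rows, each an object with "fingers": the opening in per cent of the stroke, from 0 (shut) to 100 (fully open); "delta_pos": the shift along the world's x, y, z in mm, a list of three; "turn": the turn about the world's z in degrees. A call has 1 to 20 rows; each row is the pose to reach, as a shift and turn from the pose commanded when the call began; what a row does not reach only later rows make up. A row lasts 1/12 s, in which the tool goes at most 41.7 mm and 7.16 degrees, less where a joint would pass 70% of its speed; a pose out of reach is approached as far as the arm can. A call with a gripper value outside its range is refused whole. The fingers move at their own pace and stop on an object; the grip force is fixed at half the most. Time passes only in rows, so rows that repeat a pose let the fingers close. It gives the time, the measured TCP pose, the force and the opening at its end, in the units of the state.
- read_state(): the state, without advancing time (a new reading comes with each control period).
- capture(name): name is "scene" or "top" or "wrist"; returns the picture (384x512x3 uint8, red, green, blue); there is no depth.
- camera_info(name): a dict with "fov_y" (degrees; the focal length in pixels is half the picture's height over the tangent of half this angle, whatever the lens; pixels are square), "cx", "cy" (the principal point, pixels), "view" (4x4, takes a point from world to camera coordinates); the wrist camera has in their place "tool_from_camera" (4x4, takes a point from camera to tool coordinates, whose origin is the TCP and whose axes are the tool frame's). Camera axes: x right, y down, z forward; pixel columns grow to the right and rows downward; lengths in m; the calibration is good to about 2 mm. The wrist camera is an equidistant fisheye: a pixel r from the principal point sees the ray r / f radians off the axis. A picture is of the moment at which its call begins: read the wrist's pose just before it. camera_info takes no time and is no camera call.
- hand_in(): hands the job in, once; it reports no verdict.
Trained networks look in the newest picture that a camera, given by its name, has taken for a name from the list of things; names that differ only in an ending like _2 or _b are one class to them, and where a whole thing is asked for, a point or a joint stands for the part that bears it (a point fixed in the world has none). Each returns a list of dicts, best first, with "confidence" (0 to 1); they miss things now and then, are a little off and sometimes report something else, mostly with a low value. They report only what shows in the picture. A call takes as long as a camera call.
- trace(target, camera): "mask" (384x512 bool, what is visible of it).
- tip_of(target, camera): "position" ([x, y, z] in m, in world coordinates, good to about 4 mm: a listed point, or the origin of a listed thing).
The state is a dict: "time_s": time; "joint_positions": joint angles; "qvel": joint speeds; "tau": joint torques, N m; "position": TCP position; "tcp_rot": TCP orientation; "force": force on the tool from outside, world axes, zero at the start; "moment": the same for the moment, N m; "opening": opening from 0.0 (shut) to 1.0 (fully open).
Only numpy, scipy, OpenCV 4.12 (cv2) and the standard library are available. Lean on these libraries where they do the work, as an engineer would, in place of code of your own. Each camera call takes 0.05 s, during which the arm holds its last target.

### The job

Two small hand presses stand on the bench and one of them has a vial standing under its ram. Press the release button on top of that press's lever grip and, keeping it pressed, swing the lever all the way down; then let go, so that the button springs out again and the lever stays latched at the bottom. Leave the empty press's lever alone, and do not push the bottle, the dish or the tip rack about.

Things in the scene. Friction and masses are not known exactly. Their poses are not given: they have to be found in the camera images.
- press: the press with the vial in it: grey base 150 x 96 mm, fixed, 0.22 m high. Its lever points to the robot and swings in the press's own x-z plane. Origin: centre of the underside; x points from the lever's grip to the column, y to the left, z up. The lever's pivot (axis along y) lies at x = 45 mm, y = 0, z = 205 mm in this frame. The vial (brown glass, dark cap, 27 mm across, 55 mm high) stands at x = -10 mm
- lever (a joint): angle of that press's lever, rad: 0 = fully up (0.49 rad above the level), grows as it swings down, 0.80 = stop at the bottom (0.31 rad below the level). The lever stays where it is left (stiff pivot: about 9 N at the button swings it). While the button is out a pawl stops it at about 0.11 and again at about 0.32 and 0.53; beyond 0.71 the pawl can snap out under the last tooth and latch the lever down
- release (a joint): travel of the release button of that lever, m: 0 = out, 0.006 = fully in (1 mm proud of the grip). It slides square to the lever, springs back by itself, starts to move at 3 N and is fully in at 6 N; the pawl is clear of the teeth from 0.0045 on. Because the pivot is stiffer than the button, pushing the lever down by the button keeps the button in
- release_top (a point): middle of the top face of that button, a dark steel plate with fine cross ribs, 44 mm along the lever and 22 mm wide, in the top of a grey plastic grip 108 mm long, 32 mm wide and 26 mm thick. It lies 175 mm from the pivot along the lever and 20 mm above the lever's centre line (14 mm when pressed). Axes turn with the lever: x along the lever to the pivot, z out of the button's face
- release_idle_top (a point): the same point on the other press, which is alike but empty; not to be moved
- bottle: standing bystander: capped plastic bottle, 56 mm across, 106 mm high, origin at the centre of its underside
- dish: bystander: flat round dish 60 mm across, 15 mm high, origin at the centre of its underside
- tips: bystander: box of pipette tips 62 x 92 x 50 mm, origin at the centre of its underside

How it is judged:
By the outcome, as a careful person would: the job done as asked, in the order asked, and still so for the second after the job is handed in, with the robot touching nothing.
It also fails if it takes over 35 s, if anything falls off the work surface, if the arm or the gripper's body presses on something with over 40 N, if the wrist force passes 120 N, or if a joint passes its speed limit or range.

## Working session

There is one attempt and no reset: what is moved stays moved. The work goes in short steps, Python scripts to look and compute and a tool call to move; the robot and the scene stay as the last step left them, time stands still between calls to the robot, and variables do not carry over. Pictures are saved under pics/ and viewed, and the job is handed in when it is done.

Besides the shell and the picture viewer there is one more tool, called after "Request:" as a command line: name --argument value ..., lists and objects as JSON in quotes. jog_arm: Moves the arm, as the interface text tells. Its arguments: {"type":"object","properties":{"steps":{"type":"array","items":{"type":"object","properties":{"fingers":{"type":"number"},"delta_pos":{"type":"array","items":{"type":"number"}},"turn":{"type":"number"}}}}},"required":["steps"]}

```bash
mkdir -p pics; ls; python3 - <<'E'
from rig import *
import cv2,numpy as np
s=read_state();print(s['time_s'],s['position'],s['tcp_rot'],s['force'])
for c in ['scene','top']:
    im=capture(c);cv2.imwrite(f'pics/{c}0.png',im[:,:,::-1])
    i=camera_info(c);print(c,i['fov_y'],i['cx'],i['cy'],np.round(i['view'],3).tolist())
    for t in ['press','release_top','release_idle_top','bottle','dish','tips']:
        for r in tip_of(t,c)[:3]: print(t,np.round(r['position'],4),round(r['confidence'],2))
print(read_state()['time_s'])
E
```

```text
pics
0.0 [ 0.16772841 -0.60133716  0.23855888] [[ 2.68476281e-01 -2.34748533e-04  9.63286266e-01]
 [-9.63283890e-01  2.16908118e-03  2.68476148e-01]
 [-2.15247049e-03 -9.99997620e-01  3.56217369e-04]] [0.4206333  0.88370768 0.36352935]
scene 53.60539174678793 253.62762550230752 194.1398179184035 [[-0.805, -0.594, -0.014, 0.64], [-0.391, 0.548, -0.739, 0.214], [0.446, -0.59, -0.673, 0.953], [0.0, 0.0, 0.0, 1.0]]
press [ 6.217e-01  2.570e-02 -4.000e-04] 0.83
release_top [0.5212 0.0222 0.2979] 0.66
release_idle_top [0.4852 0.3237 0.2959] 0.47
bottle [ 5.881e-01  2.058e-01 -4.000e-04] 0.88
dish [ 0.512   0.5484 -0.0011] 0.61
tips [ 0.4394  0.2266 -0.0023] 0.71
top 49.848515059683244 251.35381097773208 197.72831464132528 [[0.002, -1.0, 0.005, 0.286], [-0.979, -0.003, -0.202, 0.599], [0.202, -0.005, -0.979, 1.065], [0.0, 0.0, 0.0, 1.0]]
press [ 0.6274  0.0236 -0.0022] 0.89
release_top [0.5178 0.0236 0.2994] 0.75
release_idle_top [0.4869 0.3283 0.2953] 0.62
bottle [ 0.5857  0.2058 -0.0039] 0.7
dish [ 0.5148  0.5515 -0.0072] 0.69
tips [0.4365 0.2282 0.0009] 0.9
tips [0.4854 0.3248 0.2951] 0.5
0.7
```

View pictures.

View pics/scene0.png

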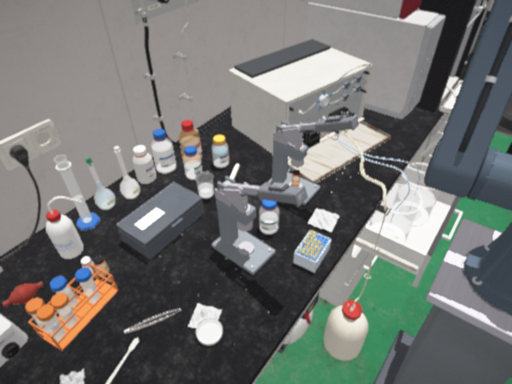

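View pics/top0.png

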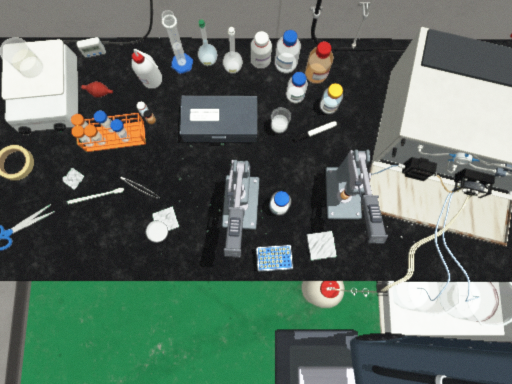

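```bash
cat > h.py <<'E'
import numpy as np,cv2
from rig import *
def proj(c,P):
    i=camera_info(c);V=np.array(i['view']);f=192/np.tan(np.radians(i['fov_y']/2))
    p=V[:3,:3]@np.asarray(P)+V[:3,3];return np.array([i['cx']+f*p[0]/p[2],i['cy']+f*p[1]/p[2]])
E
python3 - <<'E'
from h import *
a=cv2.imread('pics/scene0.png')[90:220,250:390]; b=cv2.imread('pics/top0.png')[140:260,310:410]
cv2.imwrite('pics/z1.png',cv2.resize(a,(700,600),interpolation=cv2.INTER_CUBIC)[:600])
cv2.imwrite('pics/z2.png',cv2.resize(b,(700,600),interpolation=cv2.INTER_CUBIC))
for P in [(.5195,.023,.2985),(.624,.0246,0),(.486,.326,.2955)]:
    print(proj('scene',P),proj('top',P))
E
```

```text
[333.50094675 116.95094618] [376.36377252 211.91455657]
[292.02475117 189.03763994] [342.40401097 193.53242714]
[278.53349757 186.45304459] [233.44782482 227.41482   ]
```

View pics/z1.png

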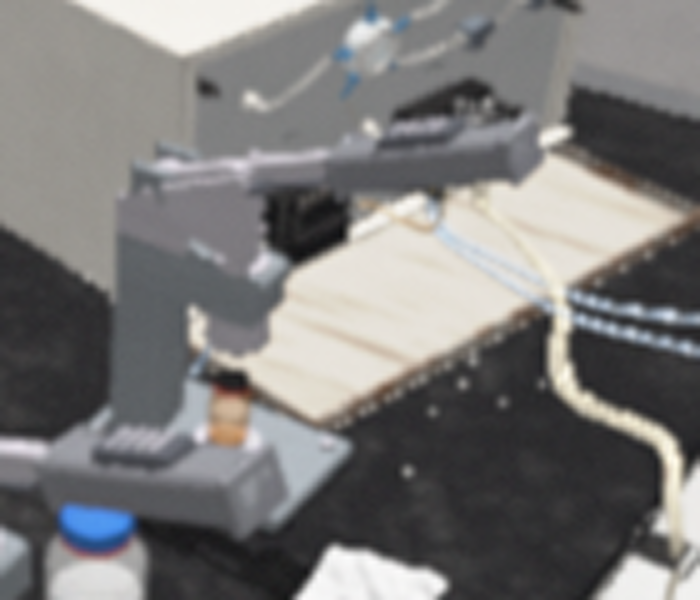

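View pics/z2.png

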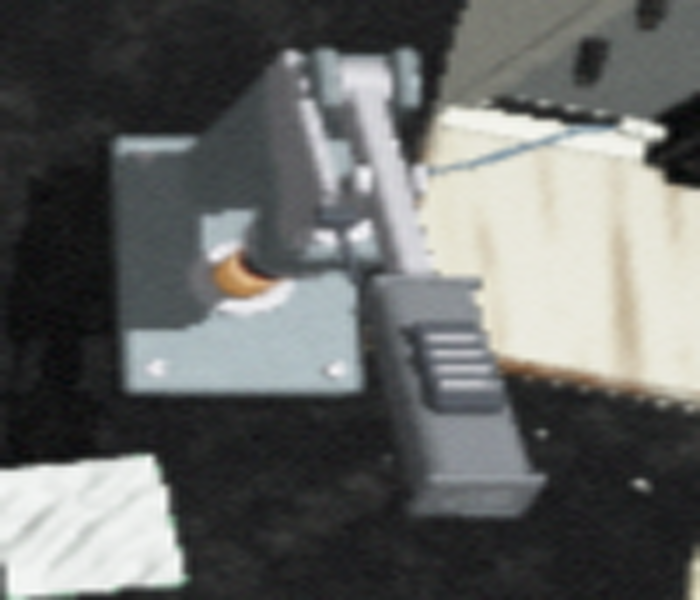

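```bash
cat >> h.py <<'E'
def back(c,uv,z):
    i=camera_info(c);V=np.array(i['view']);f=192/np.tan(np.radians(i['fov_y']/2))
    R=V[:3,:3];o=-R.T@V[:3,3];d=R.T@np.array([(uv[0]-i['cx'])/f,(uv[1]-i['cy'])/f,1]);return o+d*(z-o[2])/d[2]
def lev(P,yaw,q,along=175,up=20,lat=0):
    a=.49-q;x=45-along*np.cos(a)+up*np.sin(a);z=205+along*np.sin(a)+up*np.cos(a)
    c,s=np.cos(yaw),np.sin(yaw)
    return np.array([P[0]+(c*x-s*lat)/1e3,P[1]+(s*x+c*lat)/1e3,z/1e3])
E
python3 - <<'E'
from h import *
for n,p in dict(BL=(112,140),FL=(125,392),FR=(362,392)).items():
    print(n,np.round(back('top',(310+p[0]/7,140+p[1]/5),.02),4))
for n,p,z in [('pl',(415,325),.307),('pr',(480,322),.307),('nr',(503,408),.322-.01),('nl',(435,410),.312),('gripnearL',(415,480),.32),('nearR',(545,478),.32),('farL',(372,282),.285),('farR',(480,280),.285)]:
    print(n,np.round(back('top',(310+p[0]/7,140+p[1]/5),z),4))
im=cv2.imread('pics/top0.png')
for q in (0,.05,.11):
  for al in (153,175,197): print(q,al,proj('top',lev((.6245,.0246),0,q,al)),proj('scene',lev((.6245,.0246),0,q,al)))
E
```

```text
BL [0.6944 0.0731 0.02  ]
FL [0.5484 0.073  0.02  ]
FR [ 0.5486 -0.0218  0.02  ]
pl [0.5328 0.0397 0.307 ]
pr [0.5341 0.02   0.307 ]
nr [0.4968 0.017  0.312 ]
nl [0.4959 0.0373 0.312 ]
gripnearL [0.4658 0.0472 0.32  ]
nearR [0.4668 0.0091 0.32  ]
farL [0.5559 0.0455 0.285 ]
farR [0.5569 0.0119 0.285 ]
0 153 [374.40397081 200.97721498] [324.53584388 115.67908982]
0 175 [376.39691895 209.05420189] [331.76527049 114.38808024]
0 197 [378.45519863 217.39596333] [339.23230823 113.05463877]
0.05 153 [373.6403046 203.5187658] [325.74132472 118.34363958]
0.05 175 [375.48359809 211.8939193 ] [333.09718828 117.49437466]
0.05 197 [377.38313799 220.52463289] [340.68719063 116.61807745]
0.11 153 [372.68781588 206.35662088] [327.02083522 121.56487884]
0.11 175 [374.34908217 215.04305837] [334.49595234 121.24218649]
0.11 197 [376.0564135  223.97036095] [342.19887835 120.90965989]
```

Request:
jog_arm --steps '[{"delta_pos":[0,0,30],"turn":-4,"fingers":0},{"delta_pos":[0,0,65],"turn":-8,"fingers":0},{"delta_pos":[5,8,100],"turn":-12,"fingers":0},{"delta_pos":[15,25,130],"turn":-15.6,"fingers":0},{"delta_pos":[30,50,140],"turn":-15.6,"fingers":0},{"delta_pos":[48,82,140],"turn":-15.6,"fingers":0},{"delta_pos":[66,114,140],"turn":-15.6,"fingers":0},{"delta_pos":[84,146,140],"turn":-15.6,"fingers":0},{"delta_pos":[102,178,140],"turn":-15.6,"fingers":0},{"delta_pos":[120,210,140],"turn":-15.6,"fingers":0},{"delta_pos":[138,242,140],"turn":-15.6,"fingers":0},{"delta_pos":[156,274,140],"turn":-15.6,"fingers":0},{"delta_pos":[174,306,140],"turn":-15.6,"fingers":0},{"delta_pos":[192,338,140],"turn":-15.6,"fingers":0},{"delta_pos":[210,370,140],"turn":-15.6,"fingers":0},{"delta_pos":[228,402,140],"turn":-15.6,"fingers":0},{"delta_pos":[246,434,140],"turn":-15.6,"fingers":0},{"delta_pos":[264,466,140],"turn":-15.6,"fingers":0},{"delta_pos":[282,490,140],"turn":-15.6,"fingers":0},{"delta_pos":[290,500,140],"turn":-15.6,"fingers":0}]'

```text
time_s: 2.37
position: [0.4591, -0.0988, 0.3799]
tcp_rot: [[0.003, 0.002, 1.0], [-1.0, 0.001, 0.003], [-0.001, -1.0, 0.002]]
force: [-0.6, -0.7, 0.2]
opening: 0.005
```

```bash
python3 - <<'E'
from h import *
for c in ['scene','top','wrist']:
    im=capture(c);cv2.imwrite(f'pics/{c}1.png',im[:,:,::-1])
    for r in tip_of('release_top',c)[:2]: print(c,np.round(r['position'],4),round(r['confidence'],2))
s=read_state();print(s['time_s'],s['position'])
a=cv2.imread('pics/top1.png')[130:260,280:410];b=cv2.imread('pics/wrist1.png')
cv2.imwrite('pics/m1.png',np.hstack([cv2.resize(a,(384,384)),cv2.resize(b,(416,384))]))
E
```

```text
scene [0.5222 0.0221 0.3006] 0.57
scene [0.5116 0.5475 0.0016] 0.32
top [0.515  0.0247 0.3018] 0.54
wrist [0.5192 0.0241 0.2968] 0.7
2.6667 [ 0.45725162 -0.10280675  0.3795135 ]
```

View pics/m1.png

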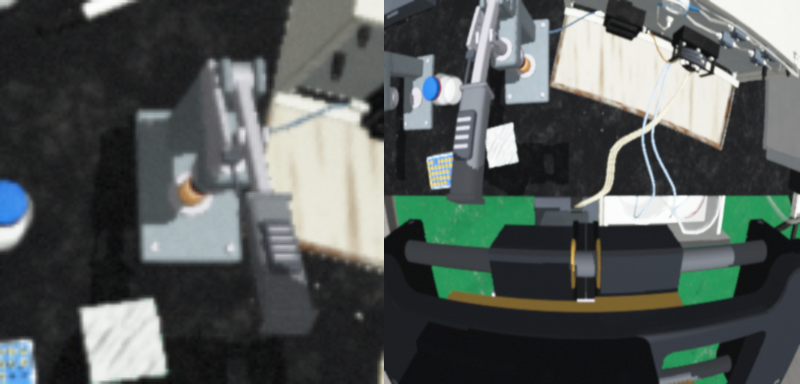

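Request:
jog_arm --steps '[{"delta_pos":[15,30,0],"turn":0,"fingers":0},{"delta_pos":[31,63,0],"turn":0,"fingers":0},{"delta_pos":[47,96,0],"turn":0,"fingers":0},{"delta_pos":[58,118,0],"turn":0,"fingers":0},{"delta_pos":[61,126,0],"turn":0,"fingers":0},{"delta_pos":[61,126,-15],"turn":0,"fingers":0},{"delta_pos":[61,126,-30],"turn":0,"fingers":0},{"delta_pos":[61,126,-45],"turn":0,"fingers":0},{"delta_pos":[61,126,-45],"turn":0,"fingers":0},{"delta_pos":[61,126,-45],"turn":0,"fingers":0}]'

```text
time_s: 3.5
position: [0.5181, 0.0227, 0.3341]
tcp_rot: [[-0.002, -0.002, 1.0], [-1.0, -0.0, -0.002], [0.0, -1.0, -0.002]]
force: [-0.1, -1.0, 0.6]
opening: 0.006
```

```bash
python3 - <<'E'
from h import *
s=read_state();p=s['position'];print(s['time_s'],p,s['force'])
for c in ['scene','top','wrist']:
    im=capture(c);cv2.imwrite(f'pics/{c}2.png',im[:,:,::-1])
a=cv2.imread('pics/scene2.png')[60:210,240:390];b=cv2.imread('pics/top2.png')[130:260,310:440]
cv2.imwrite('pics/m2.png',np.hstack([cv2.resize(a,(400,400)),cv2.resize(b,(400,400))]))
P=(.624,.0245)
for q in np.arange(.04,.86,.05):
    a=.49-q; t=lev(P,0,q,175,14);t[2]+=.017+.0095*np.tan(abs(a))
    print(round(q,2),np.round((t-p)*1e3,1))
E
```

```text
3.5 [0.51808981 0.02267909 0.33409956] [-0.10174962 -1.01677709  0.55654922]
0.04 [ -0.6   1.8 -18.8]
0.09 [ -4.8   1.8 -27. ]
0.14 [ -8.7   1.8 -35.5]
0.19 [-12.1   1.8 -44.1]
0.24 [-15.2   1.8 -52.8]
0.29 [-17.8   1.8 -61.7]
0.34 [-20.    1.8 -70.7]
0.39 [-21.8   1.8 -79.7]
0.44 [-23.2   1.8 -88.9]
0.49 [-24.1   1.8 -98.1]
0.54 [ -24.6    1.8 -106.4]
0.59 [ -24.6    1.8 -114.7]
0.64 [ -24.2    1.8 -123. ]
0.69 [ -23.4    1.8 -131.2]
0.74 [ -22.1    1.8 -139.4]
0.79 [ -20.4    1.8 -147.5]
0.84 [ -18.3    1.8 -155.5]
```

View pics/m2.png

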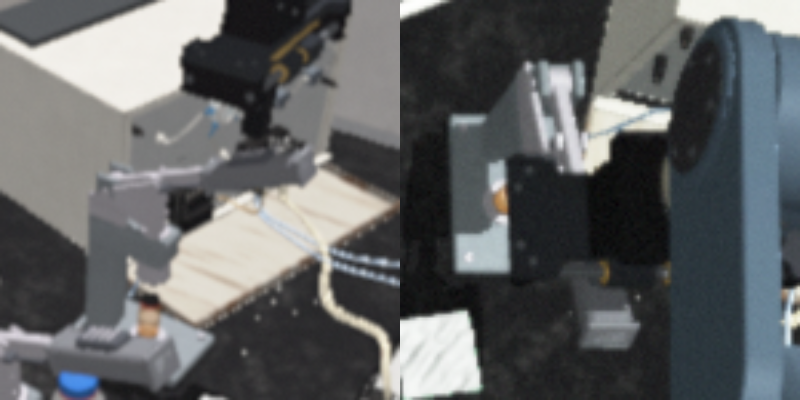

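Request:
jog_arm --steps '[{"delta_pos":[1,2,-4],"turn":0,"fingers":0},{"delta_pos":[1,2,-8],"turn":0,"fingers":0},{"delta_pos":[1,2,-11],"turn":0,"fingers":0},{"delta_pos":[1,2,-13],"turn":0,"fingers":0},{"delta_pos":[0.5,2,-15],"turn":0,"fingers":0},{"delta_pos":[0,2,-16],"turn":0,"fingers":0},{"delta_pos":[0,2,-17],"turn":0,"fingers":0},{"delta_pos":[0,2,-17],"turn":0,"fingers":0}]'

```text
time_s: 4.32
position: [0.519, 0.026, 0.3179]
tcp_rot: [[-0.0, 0.001, 1.0], [-1.0, -0.0, -0.0], [0.0, -1.0, 0.001]]
force: [-0.2, 0.1, 4.1]
opening: 0.003
```

Request:
jog_arm --steps '[{"delta_pos":[-0.5,-1,-1],"turn":0,"fingers":0},{"delta_pos":[-1,-1,-2],"turn":0,"fingers":0},{"delta_pos":[-1.5,-1,-3],"turn":0,"fingers":0},{"delta_pos":[-2,-1,-4],"turn":0,"fingers":0},{"delta_pos":[-2.2,-1,-4.5],"turn":0,"fingers":0},{"delta_pos":[-2.2,-1,-4.5],"turn":0,"fingers":0}]'

```text
time_s: 4.82
position: [0.5172, 0.0253, 0.3135]
tcp_rot: [[-0.001, 0.002, 1.0], [-1.0, 0.001, -0.001], [-0.001, -1.0, 0.002]]
force: [1.3, 2.7, 5.3]
opening: 0.003
```

Request:
jog_arm --steps '[{"delta_pos":[-1,0,-2],"turn":0,"fingers":0},{"delta_pos":[-2.6,0,-5.5],"turn":0,"fingers":0},{"delta_pos":[-4.6,0,-9.8],"turn":0,"fingers":0},{"delta_pos":[-6.5,0,-14],"turn":0,"fingers":0},{"delta_pos":[-8.2,0,-18.3],"turn":0,"fingers":0},{"delta_pos":[-9.9,0,-22.6],"turn":0,"fingers":0},{"delta_pos":[-11.5,0,-27],"turn":0,"fingers":0},{"delta_pos":[-11.5,0,-27],"turn":0,"fingers":0}]'

```text
time_s: 5.48
position: [0.5045, 0.0254, 0.2857]
tcp_rot: [[-0.001, -0.001, 1.0], [-1.0, 0.001, -0.001], [-0.001, -1.0, -0.001]]
force: [-0.7, 2.6, 6.2]
opening: 0.001
```

```bash
python3 - <<'E'
from h import *
s=read_state();p=s['position'];print(s['time_s'],p,s['force'],s['moment'])
for c in ['scene','wrist']:
    im=capture(c);cv2.imwrite(f'pics/{c}3.png',im[:,:,::-1])
a=cv2.imread('pics/scene3.png')[80:210,250:380];b=cv2.imread('pics/wrist3.png')
cv2.imwrite('pics/m3.png',np.hstack([cv2.resize(a,(500,500)),cv2.resize(b[:,150:350],(300,500))]))
E
```

```text
5.4833 [0.50446183 0.02536575 0.28567791] [-0.72547431  2.64754356  6.18017748] [ 0.4709421   0.14593801 -0.08509645]
```

View pics/m3.png

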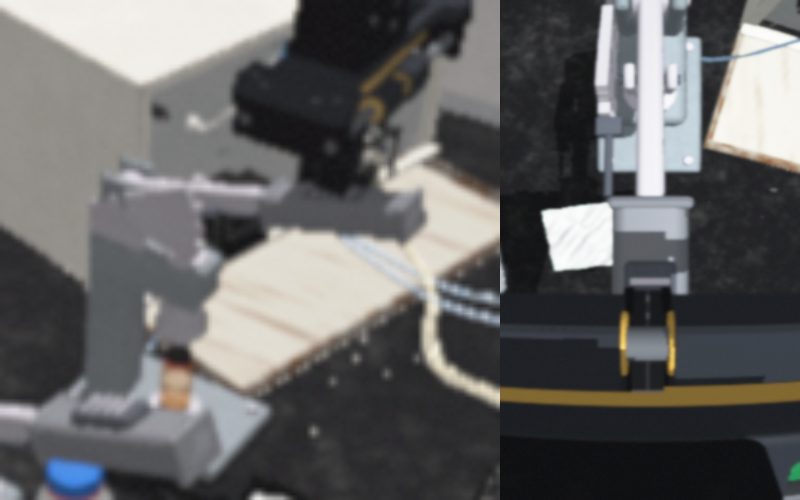

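Request:
jog_arm --steps '[{"delta_pos":[-1.4,0,-4.4],"turn":0,"fingers":0},{"delta_pos":[-2.8,0,-8.8],"turn":0,"fingers":0},{"delta_pos":[-4.1,0,-13.2],"turn":0,"fingers":0},{"delta_pos":[-5.2,0,-17.7],"turn":0,"fingers":0},{"delta_pos":[-6.3,0,-22.2],"turn":0,"fingers":0},{"delta_pos":[-7.2,0,-26.7],"turn":0,"fingers":0},{"delta_pos":[-8.1,0,-31.2],"turn":0,"fingers":0},{"delta_pos":[-8.8,0,-35.8],"turn":0,"fingers":0},{"delta_pos":[-9.5,0,-40.4],"turn":0,"fingers":0},{"delta_pos":[-10,0,-45],"turn":0,"fingers":0},{"delta_pos":[-10.4,0,-49.6],"turn":0,"fingers":0},{"delta_pos":[-10.7,0,-53.8],"turn":0,"fingers":0},{"delta_pos":[-10.9,0,-57.9],"turn":0,"fingers":0},{"delta_pos":[-10.9,0,-62],"turn":0,"fingers":0},{"delta_pos":[-10.9,0,-66.2],"turn":0,"fingers":0},{"delta_pos":[-10.7,0,-70.4],"turn":0,"fingers":0},{"delta_pos":[-10.5,0,-74.5],"turn":0,"fingers":0},{"delta_pos":[-10.1,0,-78.6],"turn":0,"fingers":0},{"delta_pos":[-9.7,0,-82.7],"turn":0,"fingers":0},{"delta_pos":[-9,0,-86.8],"turn":0,"fingers":0}]'

```text
time_s: 7.25
position: [0.4952, 0.0251, 0.1992]
tcp_rot: [[-0.0, -0.002, 1.0], [-1.0, 0.0, -0.0], [-0.0, -1.0, -0.002]]
force: [-1.5, 2.5, 6.1]
opening: 0.01
```

Request:
jog_arm --steps '[{"delta_pos":[0.6,0,-4.1],"turn":0,"fingers":0},{"delta_pos":[1.5,0,-8.1],"turn":0,"fingers":0},{"delta_pos":[2,0,-11],"turn":0,"fingers":0},{"delta_pos":[2.4,0,-13],"turn":0,"fingers":0},{"delta_pos":[2.4,0,-13],"turn":0,"fingers":0}]'

```text
time_s: 7.67
position: [0.4976, 0.0251, 0.1859]
tcp_rot: [[-0.0, -0.002, 1.0], [-1.0, 0.0, -0.0], [-0.0, -1.0, -0.002]]
force: [-1.7, 2.7, 5.2]
opening: 0.005
```

```bash
python3 - <<'E'
from h import *
s=read_state();p=s['position'];print(s['time_s'],p,s['force'])
for c in ['scene','wrist']:
    im=capture(c);cv2.imwrite(f'pics/{c}4.png',im[:,:,::-1])
a=cv2.imread('pics/scene4.png')[80:210,250:380];b=cv2.imread('pics/wrist4.png')
cv2.imwrite('pics/m4.png',np.hstack([cv2.resize(a,(500,500)),cv2.resize(b[:,150:350],(300,500))]))
E
```

```text
7.6667 [0.49756704 0.02511498 0.1858738 ] [-1.68637482  2.68904661  5.18806241]
```

View pics/m4.png

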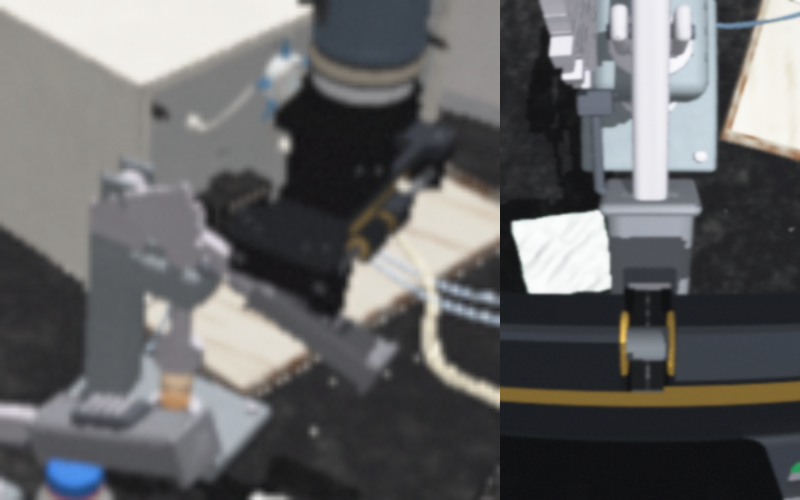

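Request:
jog_arm --steps '[{"delta_pos":[0.4,0,-1.5],"turn":0,"fingers":0},{"delta_pos":[0.8,0,-3],"turn":0,"fingers":0},{"delta_pos":[0.8,0,-3],"turn":0,"fingers":0}]'

```text
time_s: 8.02
position: [0.4979, 0.0251, 0.1844]
tcp_rot: [[0.0, -0.003, 1.0], [-1.0, -0.0, 0.0], [0.0, -1.0, -0.003]]
force: [-4.8, 2.6, 16.1]
opening: 0.007
```

Request:
jog_arm --steps '[{"delta_pos":[0,0,-1],"turn":0,"fingers":0},{"delta_pos":[0,0,-1.5],"turn":0,"fingers":0},{"delta_pos":[0,0,-1.5],"turn":0,"fingers":0}]'

```text
time_s: 8.27
position: [0.498, 0.0252, 0.1841]
tcp_rot: [[0.0, -0.002, 1.0], [-1.0, -0.0, 0.0], [0.0, -1.0, -0.002]]
force: [-7.6, 1.1, 23.9]
opening: 0.01
```

Request:
jog_arm --steps '[{"delta_pos":[-0.5,0,3],"turn":0,"fingers":0},{"delta_pos":[-1.5,0,6],"turn":0,"fingers":0},{"delta_pos":[-3,0,10],"turn":0,"fingers":0},{"delta_pos":[-5,0,16],"turn":0,"fingers":0},{"delta_pos":[-8,0,26],"turn":0,"fingers":0},{"delta_pos":[-10,0,45],"turn":0,"fingers":0},{"delta_pos":[-10,0,70],"turn":0,"fingers":0},{"delta_pos":[-10,0,100],"turn":0,"fingers":0},{"delta_pos":[-10,0,130],"turn":0,"fingers":0},{"delta_pos":[-10,-20,160],"turn":0,"fingers":0},{"delta_pos":[-10,-50,180],"turn":0,"fingers":0},{"delta_pos":[-10,-85,190],"turn":0,"fingers":0},{"delta_pos":[-10,-120,190],"turn":0,"fingers":0},{"delta_pos":[-10,-150,190],"turn":0,"fingers":0},{"delta_pos":[-10,-150,190],"turn":0,"fingers":0},{"delta_pos":[-10,-150,190],"turn":0,"fingers":0}]'

```text
time_s: 9.6
position: [0.4888, -0.1265, 0.3718]
tcp_rot: [[-0.004, -0.001, 1.0], [-1.0, 0.0, -0.004], [-0.0, -1.0, -0.001]]
force: [0.5, 1.2, 0.0]
opening: 0.006
```

```bash
python3 - <<'E'
from h import *
s=read_state();p=s['position'];print(s['time_s'],p,s['force'])
for c in ['scene','top','wrist']:
    im=capture(c);cv2.imwrite(f'pics/{c}5.png',im[:,:,::-1])
    for t in ['release_top','release_idle_top','bottle','tips']:
        for r in tip_of(t,c)[:1]: print(c,t,np.round(r['position'],4),round(r['confidence'],2))
for q in (.72,.76,.8): print(q,lev((.624,.0245),0,q),lev((.624,.0245),0,q,175,14))
a=cv2.imread('pics/scene5.png')[80:210,250:380];b=cv2.imread('pics/top5.png')[140:240,330:410]
cv2.imwrite('pics/m5.png',np.hstack([cv2.resize(a,(400,400)),cv2.resize(b,(400,500))[:400]]))
b=cv2.imread('pics/wrist5.png');cv2.imwrite('pics/w5.png',cv2.resize(b,(800,600)))
E
```

```text
9.6 [ 0.48884278 -0.12653217  0.37176781] [5.23358505e-01 1.16524412e+00 8.12693673e-04]
scene release_top [0.497  0.0225 0.1694] 0.48
scene release_idle_top [0.4879 0.3272 0.2949] 0.7
scene bottle [ 0.587   0.2074 -0.0033] 0.86
scene tips [4.387e-01 2.258e-01 2.000e-04] 0.97
top release_top [0.4948 0.0242 0.1748] 0.5
top release_idle_top [0.4942 0.0256 0.1754] 0.75
top bottle [ 5.862e-01  2.102e-01 -2.000e-04] 0.57
top tips [0.4348 0.2251 0.0017] 0.85
wrist release_top [0.4971 0.0207 0.1691] 0.95
wrist bottle [ 0.5852  0.2056 -0.0033] 0.72
wrist tips [0.4386 0.2259 0.0026] 0.58
0.72 [0.49404883 0.0245     0.18457726] [0.4954167  0.0245     0.17873526]
0.76 [0.49500546 0.0245     0.17759742] [0.49660585 0.0245     0.17181479]
0.8 [0.49624045 0.0245     0.17066141] [0.4980708  0.0245     0.16494741]
```

View pics/m5.png

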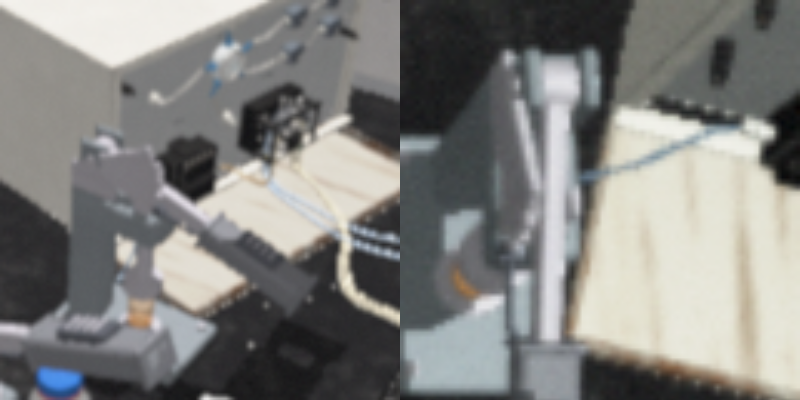

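View pics/w5.png

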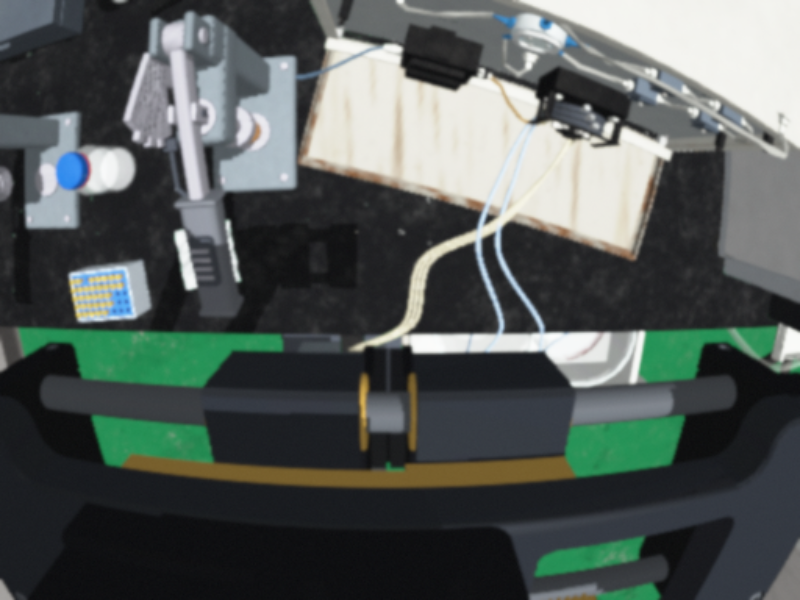

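```bash
python3 -c "
from rig import *
print(hand_in())"
```

```text
the job is handed in; nothing more can be done
None
```

I pressed the button on the press with the vial, swung its lever down to the hard stop with the button held in, then let go and handed the job in. The robot was touching nothing at that point.

- **Swing:** with the fingers shut, I pushed the release button in and followed the lever's arc down. At the stop the force rose from about 5 N to 24 N while the tool hardly moved. The pawl did not catch on the way. I then backed off square to the button and moved clear. The last move ended at about 9.6 s.
- **Lever and button:** the lever is down and has stayed there. The networks put the button top at z = 0.169 (scene), 0.175 (top) and 0.169 m (wrist), against 0.171 m expected at the bottom stop with the button out. In the scene picture the button plate stands proud of the grip again. I judged the latch only from these checks and did not test it by pushing the lever up.
- **Other things:** the empty press's button, the bottle and the tip rack measure where they were, within the networks' error. I did not measure the dish again, but the arm never went near it.
- **Disagreement:** in the last top picture the network labelled the worked press's button as the empty press's button. The scene picture shows the empty lever unmoved, so I take this as a mislabel.

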